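Hook the nosed display arm onto its stand

ROBOT

A 6-joint arm with a two-finger parallel gripper is mounted at the origin on the work surface; the furniture and walls round the work are solid. World frame = base frame: x ahead of the robot, y to its left, z up, the work surface at z = 0. Lengths are in m, angles in rad, forces in N, time in s.
With the tool pointing down it reaches from about 0.375 to 0.9 m from the base axis. Payload 3.1 kg.
Tool frame: the origin (TCP) lies at the very end of the fingers, on their centre line; the grasp point (between the pads) lies 19 mm behind it; z points along the fingers, y is the line along which they close (so a half turn about z gives the same grasp; the last joint's range is limited). The gripper opens to 85 mm and grips with 20 to 120 N. Pads are 22 mm wide; open, the fingers measure 114 mm over their backs; the gripper's body (76 mm by 85 mm) begins 54 mm behind the grasp point. The pads swing forward as they close: fully open they stand 13 mm farther back than shut.
Start: joints at [-1.306, 0.527, 1.433, -0, 1.181, -0.178], TCP at [0.268, -0.564, 0.231] pointing down, gripper open.
Joint ranges: [-3.08, 3.08], [-0.75, 2.2], [0.22, 2.44], [-1.43, 4.57], [0, 2.65], [-2.85, 2.85]. Speed limits (rad/s): [2.79, 2.79, 3.14, 3.14, 3.14, 3.14].

INTERFACE

Orientations are given as a unit quaternion [x, y, z, w].
In Python, from station import manip gives the robot as it stands.
- The arm moves only by the shell command python3 -m handwheel 'ROWS' [FORCE]. ROWS is JSON, a list of rows, each a list of 7 numbers: the shift along the world's x, y, z in mm, then the turn, a rotation vector about the world's x, y, z in degrees, then the opening, from 0 (shut) to 1 (fully open). A call has exactly 10 rows; each row shifts and turns the commanded pose from where the row before left it; what a row does not reach is not made up. A row lasts 1/8 s, in which the tool goes at most 62.5 mm and 10.7 degrees, less where a joint would pass 70% of its speed; a pose out of reach is approached as far as the arm can. A call is refused whole if a number of a shift passes 62.5 or a number of a turn 10.7, either way. A call with a gripper value outside its range is refused whole. The fingers move at their own pace and stop on an object; FORCE is the grip in N (left out, the last holds). Time passes only in rows, so rows that do not move let the fingers close, or fill a call up. It gives the time, the measured TCP pose, the force, the opening and the grip force at its end, in the units of the state.
- manip.sense(): the state, without advancing time (a new reading comes with each control period).
- manip.snapshot(name): name is "scene" or "side" or "wrist"; returns the picture (420x560x3 uint8, red, green, blue); there is no depth.
- manip.get_calibration(name): a dict with "K" (3x3 intrinsics, pixels), "k1" (the pictures are not rectified: a ray, as slopes to the right and down, at radius r is drawn at 1 + k1 r^2 times it, then the intrinsics apply), "rvec" (rotation vector, rad) and "tvec" (3), from world to camera coordinates, as OpenCV has them. Camera axes: x right, y down, z forward; pixel columns grow to the right and rows downward; lengths in m; the calibration is good to about 2 mm. A picture is of the moment at which its call begins: read the wrist's pose just before it. get_calibration takes no time and is no camera call; for the wrist camera it gives the pose at the moment of the call.
- manip.sign_off(): hands the job in; it is judged then, once.
The state is a dict: "t": time; "q": joint angles; "qd": joint speeds; "tau": joint torques, N m; "tcp_pos": TCP position; "tool_rot": TCP orientation; "force": force on the tool from outside, world axes, zero at the start; "ft_torque": the same for the moment, N m; "finger_gap": opening from 0.0 (shut) to 1.0 (fully open); "gripper_force": force on a finger pad.
Only numpy, scipy, OpenCV 4.12 (cv2) and the standard library are available. Lean on these libraries where they do the work, as an engineer would, in place of code of your own. Each camera call takes 0.05 s, during which the arm holds its last target. There are 200 camera calls.

TASK

Put up the tape display: take the long arm with the upturned nose (not the shorter plain arm), push its two claws level into the slots of the white stand's two uprights until its steel back plate meets them, then press it straight down until it sits fully home and the sprung catch snaps out over the top of the back plate. Let go of it, and leave the plain arm where it stands.

Things in the scene. Friction and masses are not known exactly. Their poses are not given: they have to be found in the camera images.
- nosed_arm: Arm to put up: wooden fin 12 mm thick (y), 90 tall, 118 long (x -60 to 58), nose at the free end 108 tall; 0.2 kg, stands on its lower edge. Origin: lower edge, under the grip spot (grip across y, z = 72). x to the claws, z up. Steel back plate: x 56 to 60, 84 wide, 90 tall. Behind it at y = +-30 two claws 10 wide: bar to x = 79 at z 74 to 84, tooth at its end hanging to z = 57.
- plain_arm: The other arm, to be left standing: same back plate, claws, origin and axes as nosed_arm, but the wooden fin is only 88 mm long (x -30 to 58) and has no nose.
- stand: Fixed white stand, 149 mm high, wooden foot 136 wide, 12 thick, x -20 to 55. Origin: on the table, under the front face (x = 0) of its two uprights, midway between them; x into the stand, the way the claws go in; z up. Uprights are 6 mm sheet with one slot each at y = +-30: 30 wide, z 94 (lower lip) to 141, open behind.
- seat (a point): Point of the stand where nosed_arm's origin is when home (stand x -60, y 0, z 20 mm), axes as the stand's: back plate on the uprights, claw bars on the lips. To enter, the arm is level, axes as the stand's, its origin 17 to 37 mm above this point (27 = mid-slot) and within 10 mm sideways; moving along +x the plate meets the uprights over this point. Then press down; let go, it sags by 4 degrees.
- catch (a joint): Sprung steel catch between the uprights, 14 mm wide, underside 112 mm over the table (back plate's top is at 110 when home). 0 = out, beak 9 mm proud of the uprights; grows to 0.013 m as pushed in (2 N at first, 4 N at the end). The back plate pushes it in as the claws enter; it snaps out over the plate's top edge when the arm is fully down.

How it is judged:
By the outcome, as a careful person would: the job done as asked, in the order asked, and still so for the second after the job is handed in, with the robot touching nothing.
It also fails if it takes over 37 s, if anything falls off the work surface, if the arm or the gripper's body presses on something with over 40 N, if the wrist force passes 120 N, or if a joint passes its speed limit or range.

## Working session

There is one attempt and no reset: what is moved stays moved. The work goes in short steps, Python scripts to look and compute and a shell command to move; the robot and the scene stay as the last step left them, time stands still between calls to the robot, and variables do not carry over. Pictures are saved under pics/ and viewed, at most 10 in all, crops included, and the job is handed in when it is done.

```bash
mkdir -p pics; python3 - <<'E'
from station import manip
import cv2
for n in ("scene","side","wrist"):
    c=manip.get_calibration(n); print(n,c)
    cv2.imwrite(f"pics/{n}0.png",manip.snapshot(n)[:,:,::-1])
s=manip.sense(); print(s['t'],s['tcp_pos'],s['tool_rot'],s['force'],s['finger_gap'])
E
```

```text
scene {'K': array([[401.38796466,   0.        , 287.33010118],
       [  0.        , 401.38796466, 207.30761418],
       [  0.        ,   0.        ,   1.        ]]), 'k1': -0.10530028890853789, 'rvec': array([ 1.24970732, -2.25014121,  0.98478917]), 'tvec': array([0.37489457, 0.33672126, 0.62521712])}
side {'K': array([[426.25662609,   0.        , 284.04094887],
       [  0.        , 426.25662609, 207.03106453],
       [  0.        ,   0.        ,   1.        ]]), 'k1': 6.835182732145101e-05, 'rvec': array([ 0.58575495, -2.65911112,  1.18102987]), 'tvec': array([0.51075551, 0.14725405, 0.82916659])}
wrist {'K': array([[325.11080806,   0.        , 282.11074761],
       [  0.        , 325.11080806, 210.26730221],
       [  0.        ,   0.        ,   1.        ]]), 'k1': 0.004563870266253449, 'rvec': array([-2.4241418 ,  1.53306539,  0.24302078]), 'tvec': array([-0.62312729, -0.03893374,  0.38001247])}
0.15 [ 0.26824905 -0.56390916  0.23055978] [ 9.75477440e-01  2.20097851e-01 -2.85562912e-05 -8.35959881e-04] [-0.69739895  0.92950935  0.22954756] 0.9985682258303955
```

View pics/scene0.png

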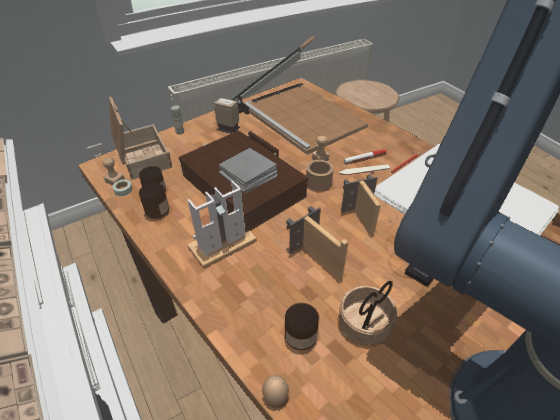

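View pics/side0.png

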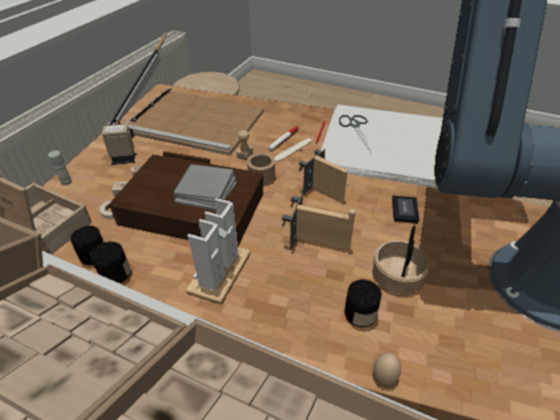

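The scene view shows the stand at about (220,225), the nosed arm (larger fin) at about (320,245) and the plain arm at about (360,205). In the side view they are at (220,255), (320,225) and (325,180). I'll enlarge both to pick points.

```bash
python3 - <<'E'
import cv2
for n,(x,y,w,h) in dict(scene=(180,165,200,120),side=(180,145,200,155)).items():
    im=cv2.imread(f"pics/{n}0.png")[y:y+h,x:x+w]
    im=cv2.resize(im,None,fx=3.8,fy=3.8,interpolation=cv2.INTER_CUBIC)
    for k in range(0,w,20):
        cv2.line(im,(int(k*3.8),0),(int(k*3.8),6),(0,0,255),1);cv2.putText(im,str(x+k),(int(k*3.8),16),0,.35,(0,0,255))
    for k in range(0,h,20):
        cv2.line(im,(0,int(k*3.8)),(6,int(k*3.8)),(0,0,255),1);cv2.putText(im,str(y+k),(8,int(k*3.8)+4),0,.35,(0,0,255))
    cv2.imwrite(f"pics/{n}0c.png",im)
E
```

```text
(no output)
```

View pics/scene0c.png

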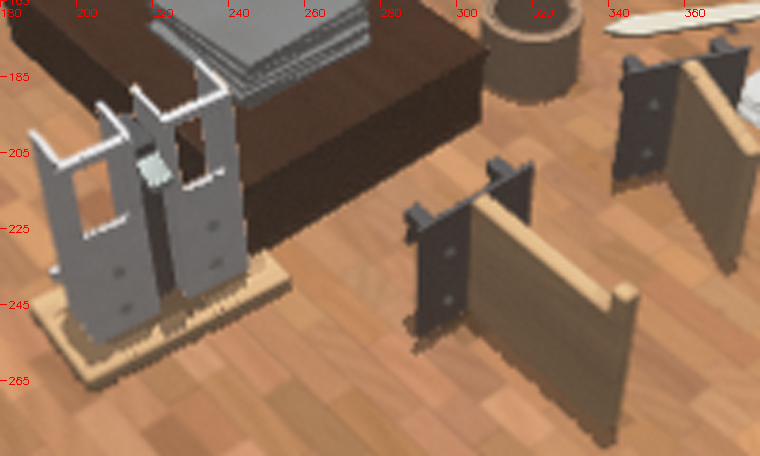

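View pics/side0c.png

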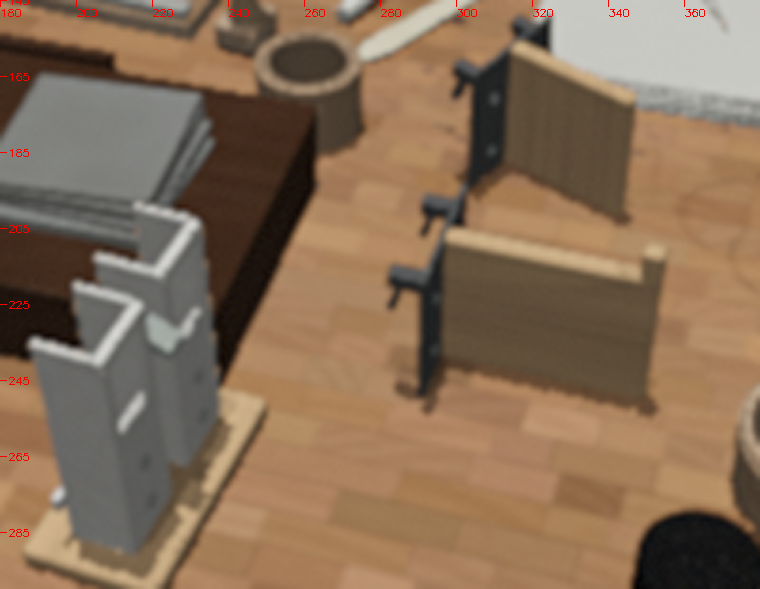

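The crops show the upright top corners, plate corners and fin top clearly, with the nosed arm's fin top running from scene crop (484,198) to (600,300) and the nose tip at (625,290). I'll triangulate these picked points.

```bash
cat >h.py <<'E'
import numpy as np, cv2
from station import manip
def ray(cal,px):
    K,k1=cal['K'],cal['k1']
    d=np.array([k1,0,0,0,0.]); 
    u=cv2.undistortPoints(np.array([[px]],float),K,d)[0,0]
    R=cv2.Rodrigues(cal['rvec'])[0]
    return -R.T@cal['tvec'], R.T@np.array([u[0],u[1],1])
def plane(cal,px,z):
    o,d=ray(cal,px); return o+d*(z-o[2])/d[2]
def tri(c1,p1,c2,p2):
    o1,d1=ray(c1,p1);o2,d2=ray(c2,p2)
    A=np.array([d1,-d2]).T; s=np.linalg.lstsq(A,o2-o1,rcond=None)[0]
    a,b=o1+s[0]*d1,o2+s[1]*d2
    return (a+b)/2,np.linalg.norm(a-b)
def proj(cal,P):
    return cv2.projectPoints(np.array(P,float).reshape(-1,1,3),cal['rvec'],cal['tvec'],cal['K'],np.array([cal['k1'],0,0,0,0.]))[0][:,0]
E
python3 - <<'E'
from h import *
np.set_printoptions(precision=4,suppress=True)
S=manip.get_calibration('scene');D=manip.get_calibration('side')
sc=lambda p:(180+p[0]/3.8,165+p[1]/3.8); sd=lambda p:(180+p[0]/3.8,145+p[1]/3.8)
P=dict(A=((60,165),(100,362),.149),B=((128,138),(142,303),.149),C=((165,120),(158,275),.149),Dd=((235,92),(200,218),.149),
 finplate=((484,200),(450,234),.09),finnose=((600,302),(643,274),.09),nose=((625,291),(655,250),.108),nosebot=((610,447),(650,408),0),
 ftR=((290,278),(265,405),.012))
for k,(a,b,z) in P.items():
    print(k,plane(S,sc(a),z)[:2],plane(D,sd(b),z)[:2],*tri(S,sc(a),D,sd(b)))
for k,a,z in (('plateTL',(420,228),.09),('plateTR',(532,165),.09)): print(k,plane(S,sc(a),z)[:2])
E
```

```text
A [0.5703 0.2926] [0.569  0.2943] [0.5702 0.2929 0.1482] 0.0015120447094926829
B [0.5708 0.2549] [0.5716 0.255 ] [0.5721 0.2544 0.148 ] 0.0003812527771735172
C [0.5734 0.2327] [0.5746 0.2361] [0.5783 0.2311 0.1439] 0.0010046349198028755
Dd [0.5743 0.1916] [0.5769 0.1933] [0.5797 0.1891 0.1443] 0.00048803066850705676
finplate [0.4863 0.0896] [0.4881 0.0926] [0.4907 0.0864 0.0843] 0.0005520293657594221
finnose [0.3934 0.081 ] [0.3856 0.079 ] [0.3836 0.0902 0.1024] 0.0030654372931246694
nose [0.3807 0.0772] [0.3813 0.0785] [0.382  0.0759 0.1058] 0.0003080279682707392
nosebot [0.3666 0.0841] [0.3699 0.0847] [ 0.3705  0.0802 -0.0059] 0.001622351957147242
ftR [0.5564 0.1757] [0.5566 0.1806] [0.561  0.1738 0.0048] 0.002537794919147412
plateTL [0.4866 0.1307]
plateTR [0.4953 0.0511]
```

```bash
python3 -m handwheel '[[25,60,0,0,0,-1.9,1],[25,60,0,0,0,-1.9,1],[25,60,0,0,0,-1.9,1],[25,60,0,0,0,-1.9,1],[25,60,0,0,0,-1.9,1],[15,60,0,0,0,-1.9,1],[10,60,0,0,0,-1.9,1],[10,60,0,0,0,-1.9,1],[5,60,0,0,0,-1.9,1],[0,60,0,0,0,-1.9,1]]' 40
python3 - <<'E'
from h import *
s=manip.sense(); c=manip.get_calibration('wrist'); im=manip.snapshot('wrist')[:,:,::-1]
cv2.imwrite('pics/w1.png',im)
R=cv2.Rodrigues(c['rvec'])[0]; print(s['t'],s['tcp_pos'],s['tool_rot'],s['qd'].round(2) if hasattr(s['qd'],'round') else s['qd'],-R.T@c['tvec'])
import pickle; pickle.dump(c,open('w1.pkl','wb'))
E
```

```text
t: 1.4
tcp_pos: [0.4289, 0.0259, 0.2314]
tool_rot: [0.998, 0.055, 0.0, 0.0]
force: [0.6, -0.6, 0.2]
finger_gap: 1.001
gripper_force: 0.0
1.4 [0.42886714 0.02591065 0.23141236] [9.98461997e-01 5.54382570e-02 4.84822681e-04 6.92369518e-05] [ 1.12 -0.01  0.   -0.   -0.01  1.36] [0.50684142 0.0356218  0.37382679]
```

View pics/w1.png

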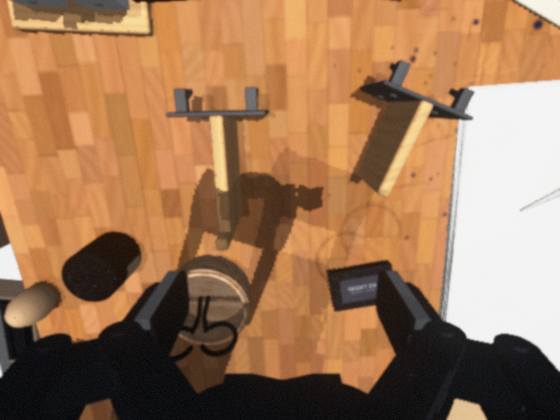

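The wrist view shows the nosed arm at about (222,170), with its plate at row 114 and claws up the picture. The plain arm is at (410,130), and the basket sits behind the nose. I'll centre over the arm and measure while still.

```bash
python3 -m handwheel '[[0,24,0,0,0,0,1],[0,24,0,0,0,0,1],[0,0,0,0,0,0,1],[0,0,0,0,0,0,1],[0,0,0,0,0,0,1],[0,0,0,0,0,0,1],[0,0,0,0,0,0,1],[0,0,0,0,0,0,1],[0,0,0,0,0,0,1],[0,0,0,0,0,0,1]]' 40
python3 - <<'E'
from h import *
s=manip.sense(); c=manip.get_calibration('wrist'); im=manip.snapshot('wrist')[:,:,::-1]
cv2.imwrite('pics/w2.png',im)
import pickle; pickle.dump(c,open('w2.pkl','wb'))
print(s['t'],s['tcp_pos'],s['tool_rot'])
p=proj(c,[[.36,.08,.1],[.51,.09,.09],[.57,.293,.149],[.576,.192,.149]]);print(p)
crop=im[0:270,60:420]; cv2.imwrite('pics/w2c.png',cv2.resize(crop,None,fx=2.2,fy=2.2,interpolation=cv2.INTER_CUBIC))
E
```

```text
t: 2.7
tcp_pos: [0.4286, 0.0721, 0.2313]
tool_rot: [0.998, 0.056, 0.0, 0.0]
force: [0.9, -0.5, -0.1]
finger_gap: 1.0
gripper_force: 0.0
2.7 [0.42857417 0.07206444 0.23132005] [9.98425301e-01 5.60973897e-02 1.65962869e-05 1.90630409e-06]
[[266.50812515 268.58230739]
 [272.48989863  99.78311812]
 [-73.6444929  -54.78397436]
 [105.81474133 -42.68908768]]
```

View pics/w2c.png

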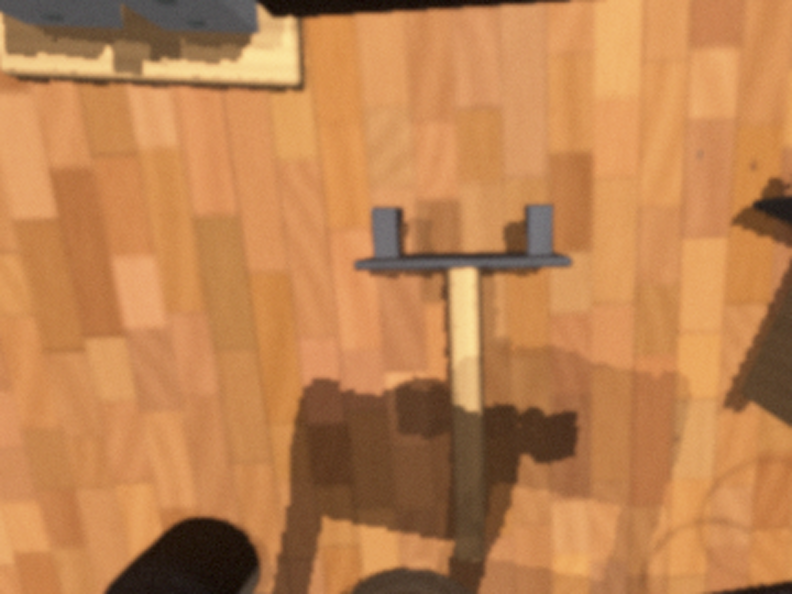

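The crop shows the plate top running from (356,267) to (571,262), claw ends at (387,207) and (539,205), and the fin centreline from (464,268) to (470,540). The stand's foot front edge runs from (0,77) to (300,86).

```bash
python3 - <<'E'
from h import *
import pickle; c=pickle.load(open('w2.pkl','rb')); np.set_printoptions(precision=4,suppress=True)
f=lambda p,z:plane(c,(60+p[0]/2.2,p[1]/2.2),z)[:2]
for n,p,z in (('pL',(356,268),.09),('pR',(571,263),.09),('cL',(387,207),.084),('cR',(539,205),.084),('f1',(464,268),.09),('f2',(470,540),.09),('ftR',(300,86),.012),('ftM',(5,79),.012)): print(n,f(p,z))
a,b=f((470,540),.09),f((464,268),.09); d=b-a; print('fin yaw',np.degrees(np.arctan2(d[1],d[0])))
a,b=f((356,268),.09),f((571,263),.09); d=a-b; print('plate yaw',np.degrees(np.arctan2(-d[0],d[1])),np.linalg.norm(d))
a,b=f((387,207),.084),f((539,205),.084); d=a-b; print('claw yaw',np.degrees(np.arctan2(-d[0],d[1])),np.linalg.norm(d))
a,b=f((5,79),.012),f((300,86),.012); d=a-b; print('foot yaw',np.degrees(np.arctan2(-d[0],d[1])))
E
```

```text
pL [0.4878 0.1306]
pR [0.4987 0.0491]
cL [0.5112 0.1211]
cR [0.5183 0.0636]
f1 [0.4924 0.0895]
f2 [0.3798 0.0756]
ftR [0.5594 0.1735]
ftM [0.5472 0.3057]
fin yaw 7.07348612143332
plate yaw 7.660301970621291 0.08228364314640312
claw yaw 7.090299089748852 0.05794669892395044
foot yaw 5.275920221451444
```

```bash
python3 -m handwheel '[[4.5,5.5,-40,0,0,0.7,1],[4,5.5,-45,0,0,0,1],[0,0,-45,0,0,0,1],[0,0,-30,0,0,0,1],[0,0,-18,0,0,0,1],[0,0,0,0,0,0,1],[0,0,0,0,0,0,0],[0,0,0,0,0,0,0],[0,0,0,0,0,0,0],[0,0,0,0,0,0,0]]' 80
```

```text
t: 4.0
tcp_pos: [0.4374, 0.083, 0.0538]
tool_rot: [0.998, 0.062, 0.001, 0.0]
force: [-0.4, -5.0, 0.7]
finger_gap: 0.139
gripper_force: 1.4
```

```bash
python3 -m handwheel '[[0,0,0,0,0,0,0],[0,0,0,0,0,0,0],[0,0,0,0,0,0,0],[0,0,20,0,0,0,0],[0,0,27,0,0,0,0],[0,25,0,0,0,-0.6,0],[4,35,0,0,0,-0.6,0],[4,35,0,0,0,-0.6,0],[6,35,0,0,0,-0.6,0],[6,22,0,0,0,-0.6,0]]' 80
python3 -m handwheel '[[0,0,0,0,0,0,0],[0,0,0,0,0,0,0],[0,0,0,0,0,0,0],[0,0,0,0,0,0,0],[0,0,0,0,0,0,0],[0,0,0,0,0,0,0],[0,0,0,0,0,0,0],[0,0,0,0,0,0,0],[0,0,0,0,0,0,0],[0,0,0,0,0,0,0]]'
python3 - <<'E'
from h import *
s=manip.sense(); c=manip.get_calibration('wrist'); im=manip.snapshot('wrist')[:,:,::-1]
cv2.imwrite('pics/w3.png',im); sd=manip.snapshot('side')[:,:,::-1]; cv2.imwrite('pics/s3.png',sd)
import pickle; pickle.dump(c,open('w3.pkl','wb'))
print(s['t'],s['tcp_pos'],s['tool_rot'],s['finger_gap'],s['gripper_force'],s['force'])
E
```

```text
t: 5.25
tcp_pos: [0.4565, 0.2365, 0.0999]
tool_rot: [0.999, 0.037, -0.0, 0.0]
force: [-0.2, 1.1, -1.2]
finger_gap: 0.126
gripper_force: 78.2
t: 6.5
tcp_pos: [0.457, 0.2351, 0.1003]
tool_rot: [0.999, 0.036, -0.0, -0.0]
force: [0.7, 0.1, -1.8]
finger_gap: 0.129
gripper_force: 78.3
6.5 [0.45704567 0.23507112 0.10029483] [ 9.99350494e-01  3.60359486e-02 -1.68164643e-05 -4.76879804e-06] 0.12855219794764566 78.25128078460693 [ 0.67805308  0.05622442 -1.77409645]
```

View pics/w3.png

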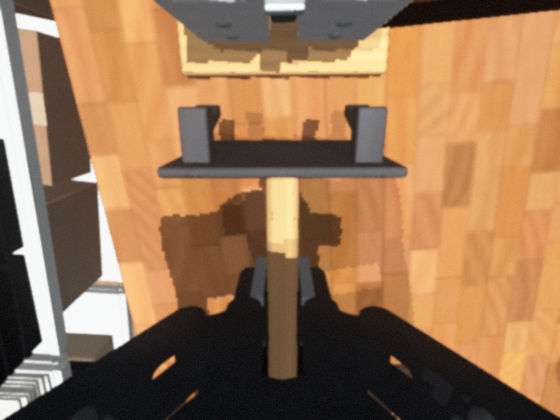

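The arm is held and level: plate top edge from (160,172) to (405,171), claws at (196,107) and (371,107). The foot's front edge runs from (182,74) to (388,74), parallel to the plate, and the catch is at (285,4).

```bash
python3 - <<'E'
from h import *
import pickle; c=pickle.load(open('w3.pkl','rb')); np.set_printoptions(precision=4,suppress=True)
yaw=2*np.arctan2(.03604,.99935); print('tool yaw',np.degrees(yaw))
t=np.array([.45705,.23507]); R=np.array([[np.cos(yaw),np.sin(yaw)],[-np.sin(yaw),np.cos(yaw)]])
f=lambda p,z:R@(plane(c,p,z)[:2]-t)*1000
h=.047
for n,p,z in (('pL',(160,175),.09+h),('pR',(405,175),.09+h),('cL',(196,107),.084+h),('cR',(371,107),.084+h),('fin',(283,178),.09+h),('ftL',(181,74),.012),('ftR',(388,74),.012),('catch',(285,8),.12)): print(n,f(p,z))
# stand tops in tool frame from scene/side
for n,p in (('A',(.5702,.2932)),('D',(.5755,.1922))): print(n,R@(np.array(p)-t)*1000)
im=cv2.imread('pics/s3.png')[130:310,170:350]; cv2.imwrite('pics/s3c.png',cv2.resize(im,None,fx=3.3,fy=3.3,interpolation=cv2.INTER_CUBIC))
E
```

```text
tool yaw 4.130775785673551
pL [56.796  41.2018]
pR [ 56.6996 -39.5834]
cL [78.1143 29.0846]
cR [ 78.0562 -28.1567]
fin [55.7475  0.6586]
ftL [98.1343 67.098 ]
ftR [ 98.006  -68.6799]
catch [109.1018  -0.0687]
A [117.0434  49.8284]
D [115.0542 -51.291 ]
```

View pics/s3c.png

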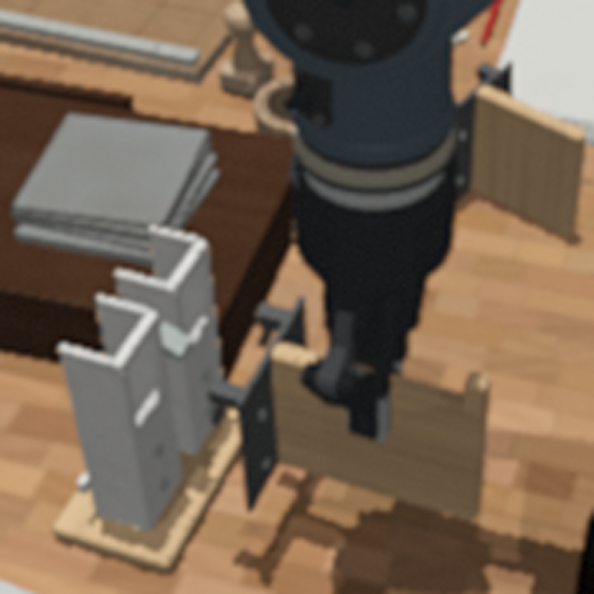

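The side crop shows the arm level, with its claws in front of the slots at about (230,390) and (270,315), and the plain arm untouched. I'll go in now.

```bash
python3 -m handwheel '[[4,-0.8,0,0,0,0,0],[6,0.3,0,0,0,0,0],[6,0.4,0,0,0,0,0],[6,0.4,0,0,0,0,0],[6,0.4,0,0,0,0,0],[6,0.4,0,0,0,0,0],[6,0.4,0,0,0,0,0],[5,0.4,0,0,0,0,0],[4,0.3,0,0,0,0,0],[3,0.2,0,0,0,0,0]]'

```

```text
t: 7.85
tcp_pos: [0.5081, 0.2373, 0.1001]
tool_rot: [0.999, 0.036, -0.001, 0.0]
force: [-2.3, 0.2, -1.5]
finger_gap: 0.132
gripper_force: 78.4
```

```bash
python3 -m handwheel '[[1,0.1,0,0,0,0,0],[1,0.1,0,0,0,0,0],[1,0.1,0,0,0,0,0],[1,0,0,0,0,0,0],[0.5,0,0,0,0,0,0],[0,0,0,0,0,0,0],[0,0,0,0,0,0,0],[0,0,0,0,0,0,0],[0,0,0,0,0,0,0],[0,0,0,0,0,0,0]]'

```

```text
t: 9.1
tcp_pos: [0.5133, 0.2377, 0.1002]
tool_rot: [0.999, 0.036, -0.0, 0.0]
force: [-3.2, -0.4, -2.8]
finger_gap: 0.124
gripper_force: 78.1
```

```bash
python3 -m handwheel '[[0.5,0,0,0,0,0,0],[0.5,0.1,0,0,0,0,0],[0.5,0,0,0,0,0,0],[0.5,0,0,0,0,0,0],[0,0,0,0,0,0,0],[0,0,0,0,0,0,0],[0,0,0,0,0,0,0],[0,0,0,0,0,0,0],[0,0,0,0,0,0,0],[0,0,0,0,0,0,0]]'

```

```text
t: 10.35
tcp_pos: [0.5154, 0.2378, 0.1003]
tool_rot: [0.999, 0.036, -0.0, 0.0]
force: [-3.8, -0.7, -2.7]
finger_gap: 0.127
gripper_force: 78.1
```

```bash
python3 -m handwheel '[[0.5,0,0,0,0,0,0],[0.5,0.1,0,0,0,0,0],[0.5,0,0,0,0,0,0],[0.5,0,0,0,0,0,0],[0.5,0,0,0,0,0,0],[0,0,0,0,0,0,0],[0,0,0,0,0,0,0],[0,0,0,0,0,0,0],[0,0,0,0,0,0,0],[0,0,0,0,0,0,0]]'

```

```text
t: 11.6
tcp_pos: [0.5154, 0.2377, 0.1003]
tool_rot: [0.999, 0.036, -0.003, 0.0]
force: [-9.2, -0.4, 1.1]
finger_gap: 0.133
gripper_force: 78.9
```

```bash
python3 - <<'E'
from h import *
s=manip.sense(); c=manip.get_calibration('wrist'); a=manip.snapshot('wrist')[:,:,::-1]; b=manip.snapshot('side')[:,:,::-1]
cv2.imwrite('pics/w4.png',a); cv2.imwrite('pics/s4.png',b)
print(s['force'],s['ft_torque'])
A=cv2.resize(a[0:240,140:430],(400,331)); B=cv2.resize(b[170:310,170:340],(400,329))
cv2.imwrite('pics/m4.png',np.hstack([A[:329],B]))
E
```

```text
[-9.24472002 -0.40343038  1.1055242 ] [0.0621226  1.25832509 0.16129356]
```

View pics/m4.png

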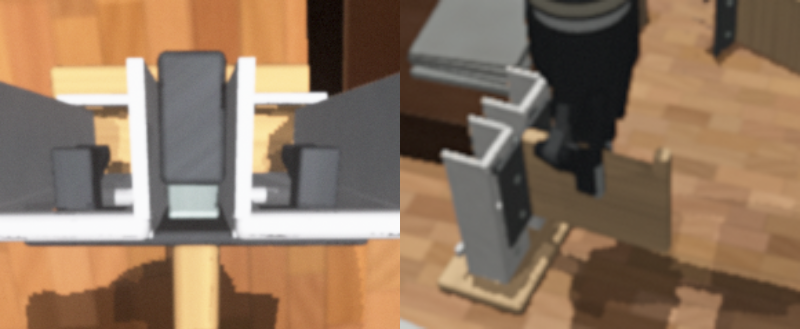

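Contact: x stopped at 0.5154 with −9 N. The picture shows the plate flush on both uprights and both claws inside the slots, so now I'll press down.

```bash
python3 -m handwheel '[[-1,0,-2,0,0,0,0],[0,0,-4,0,0,0,0],[0,0,-4,0,0,0,0],[0,0,-4,0,0,0,0],[0,0,-4,0,0,0,0],[0,0,-3,0,0,0,0],[0,0,-2,0,0,0,0],[0,0,-1,0,0,0,0],[0,0,0,0,0,0,0],[0,0,0,0,0,0,0]]'

```

```text
t: 12.95
tcp_pos: [0.5154, 0.2377, 0.0766]
tool_rot: [0.999, 0.036, -0.002, 0.0]
force: [-8.0, 0.3, 1.9]
finger_gap: 0.13
gripper_force: 79.0
```

```bash
python3 -m handwheel '[[0,0,-1,0,0,0,0],[0,0,-1,0,0,0,0],[0,0,-1,0,0,0,0],[0,0,-0.5,0,0,0,0],[0,0,-0.5,0,0,0,0],[0,0,-0.5,0,0,0,0],[0,0,-0.5,0,0,0,0],[0,0,0,0,0,0,0],[0,0,0,0,0,0,0],[0,0,0,0,0,0,0]]'
python3 - <<'E'
from h import *
s=manip.sense(); a=manip.snapshot('wrist')[:,:,::-1]
print(s['force'],s['ft_torque'])
cv2.imwrite('pics/w5.png',a)
cv2.imwrite('pics/m5.png',cv2.resize(a[60:240,180:390],None,fx=2.8,fy=2.8,interpolation=cv2.INTER_CUBIC))
E
```

```text
t: 14.2
tcp_pos: [0.5155, 0.2377, 0.0736]
tool_rot: [0.999, 0.037, -0.001, 0.0]
force: [-11.7, -1.5, 14.6]
finger_gap: 0.132
gripper_force: 81.0
[-11.65614407  -1.50122868  14.55741028] [-0.07331867  1.58918886  0.25413997]
```

```bash
python3 -m handwheel '[[0,0,-0.5,0,0,0,0],[0,0,-0.5,0,0,0,0],[0,0,-0.5,0,0,0,0],[0,0,0,0,0,0,0],[0,0,0,0,0,0,0],[0,0,0,0,0,0,0],[0,0,0,0,0,0,0],[0,0,0,0,0,0,0],[0,0,0,0,0,0,0],[0,0,0,0,0,0,0]]'
python3 - <<'E'
from h import *
a=manip.snapshot('wrist')[:,:,::-1]; b=manip.snapshot('side')[:,:,::-1]
cv2.imwrite('pics/w6.png',a); cv2.imwrite('pics/s6.png',b)
for n in 'w4','w5','w6':
    i=cv2.imread(f'pics/{n}.png'); print(n,[tuple(i[r,272:290].mean(0).astype(int)) for r in range(110,200,5)])
A=cv2.resize(a[60:240,180:390],(400,343)); B=cv2.resize(b[190:310,180:320],(400,343),interpolation=cv2.INTER_CUBIC)
cv2.imwrite('pics/m6.png',np.hstack([A,B]))
E
```

```text
t: 15.5
tcp_pos: [0.5155, 0.2377, 0.0734]
tool_rot: [0.999, 0.037, -0.001, 0.0]
force: [-13.3, -3.4, 23.6]
finger_gap: 0.128
gripper_force: 82.2
w4 [(np.int64(123), np.int64(118), np.int64(116)), (np.int64(123), np.int64(118), np.int64(115)), (np.int64(123), np.int64(118), np.int64(115)), (np.int64(125), np.int64(119), np.int64(117)), (np.int64(106), np.int64(101), np.int64(100)), (np.int64(188), np.int64(189), np.int64(178)), (np.int64(202), np.int64(203), np.int64(192)), (np.int64(201), np.int64(203), np.int64(191)), (np.int64(200), np.int64(202), np.int64(190)), (np.int64(233), np.int64(235), np.int64(227)), (np.int64(53), np.int64(53), np.int64(55)), (np.int64(54), np.int64(53), np.int64(57)), (np.int64(107), np.int64(104), np.int64(103)), (np.int64(97), np.int64(96), np.int64(98)), (np.int64(141), np.int64(202), np.int64(238)), (np.int64(149), np.int64(211), np.int64(243)), (np.int64(148), np.int64(211), np.int64(243)), (np.int64(148), np.int64(211), np.int64(243))]
w5 [(np.int64(105), np.int64(101), np.int64(98)), (np.int64(104), np.int64(98), np.int64(96)), (np.int64(103), np.
[... 860 characters left out ...]
)), (np.int64(105), np.int64(99), np.int64(97)), (np.int64(107), np.int64(101), np.int64(99)), (np.int64(103), np.int64(98), np.int64(95)), (np.int64(75), np.int64(73), np.int64(71)), (np.int64(219), np.int64(221), np.int64(208)), (np.int64(153), np.int64(154), np.int64(144)), (np.int64(189), np.int64(191), np.int64(179)), (np.int64(183), np.int64(184), np.int64(172)), (np.int64(182), np.int64(184), np.int64(172)), (np.int64(181), np.int64(182), np.int64(172)), (np.int64(180), np.int64(182), np.int64(171)), (np.int64(179), np.int64(181), np.int64(170)), (np.int64(179), np.int64(181), np.int64(171)), (np.int64(178), np.int64(180), np.int64(169)), (np.int64(203), np.int64(205), np.int64(193))]
```

View pics/m6.png

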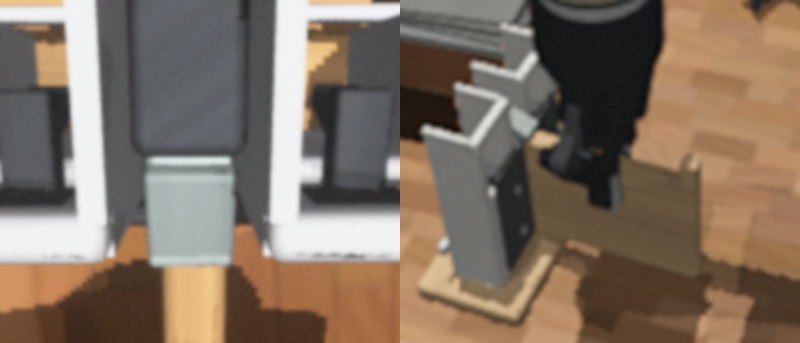

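The catch shows out at (190,210) in the left half, its beak over the plate's top edge, and the arm is down on the lips. I'll relax the push, open and back off upward.

```bash
python3 -m handwheel '[[-0.5,0,1,0,0,0,0],[-0.5,0,1,0,0,0,0],[0,0,0.5,0,0,0,0],[0,0,0,0,0,0,0.3],[0,0,0,0,0,0,0.6],[0,0,0,0,0,0,0.6],[0,0,0,0,0,0,0.6],[0,0,0,0,0,0,0.6],[0,0,0,0,0,0,0.6],[0,0,0,0,0,0,0.6]]' 40

```

```text
t: 16.85
tcp_pos: [0.516, 0.238, 0.0722]
tool_rot: [0.999, 0.036, -0.0, -0.0]
force: [0.0, -0.0, -0.9]
finger_gap: 0.601
gripper_force: 0.0
```

```bash
python3 -m handwheel '[[0,0,10,0,0,0,0.6],[0,0,20,0,0,0,0.6],[0,0,30,0,0,0,0.6],[0,0,30,0,0,0,0.6],[-10,0,30,0,0,0,0.6],[-20,-10,30,0,0,0,0.6],[-20,-20,20,0,0,0,0.6],[-20,-20,0,0,0,0,0.6],[0,0,0,0,0,0,0.6],[0,0,0,0,0,0,0.6]]' 40
python3 - <<'E'
from h import *
b=manip.snapshot('side')[:,:,::-1]; a=manip.snapshot('wrist')[:,:,::-1]; c=manip.get_calibration('wrist')
cv2.imwrite('pics/s7.png',b);cv2.imwrite('pics/w7.png',a)
# wooden fin top/nose and beak where expected (sag 4 deg): sample colours; side-view difference against the gripped view
yaw=np.radians(4.1); o=np.array([.5155,.2377,.02]); ux=np.array([np.cos(yaw),np.sin(yaw),0])
for n,x,z in (('beak',.056,.096),('fin -20',-.02,.09),('fin 30',.03,.09),('nose',-.056,.108)):
    for g in (0,4):
        t=np.radians(g); xx=.06+(x-.06)*np.cos(t); zz=z+(x-.06)*np.sin(t)
        for nm,im,cal in (('wrist',a,c),('side',b,manip.get_calibration('side'))):
            p=proj(cal,o+ux*xx+[0,0,zz])[0].round().astype(int)
            v=im[p[1]-1:p[1]+2,p[0]-1:p[0]+2].mean((0,1)).astype(int)[::-1] if 0<p[0]<559 and 0<p[1]<419 else None
            print(n,g,nm,p,v)
d=cv2.absdiff(cv2.imread('pics/s3.png'),b)[145:205,295:350].mean(); print('plain region diff vs s3',d, 'vs start',cv2.absdiff(cv2.imread('pics/side0.png'),b)[145:190,300:350].mean())
E
```

```text
t: 18.1
tcp_pos: [0.447, 0.1883, 0.2428]
tool_rot: [0.999, 0.036, 0.001, -0.0]
force: [0.6, -0.2, 0.2]
finger_gap: 0.6
gripper_force: 0.0
beak 0 wrist [223  35] [192 203 201]
beak 0 side [223 233] [168 174 168]
beak 4 wrist [223  35] [192 203 201]
beak 4 side [223 233] [168 174 168]
fin -20 0 wrist [230 139] [246 215 149]
fin -20 0 side [262 247] [188 156 117]
fin -20 4 wrist [231 139] [247 217 151]
fin -20 4 side [262 249] [205 177 137]
fin 30 0 wrist [227  74] [246 218 151]
fin 30 0 side [237 239] [162 136 103]
fin 30 4 wrist [227  74] [246 218 151]
fin 30 4 side [237 240] [196 168 129]
nose 0 wrist [229 187] [244 212 147]
nose 0 side [281 245] [179 139 104]
nose 4 wrist [230 184] [192 148  99]
nose 4 side [281 248] [179 142 107]
plain region diff vs s3 18.584545454545456 vs start 16.909037037037038
```

```bash
python3 -c "
from station import manip
print(manip.sign_off())"
```

```text
the job is handed in; nothing more can be done
None
```

The nosed arm is hung on the stand, pressed fully home with the catch snapped out over its back plate, and released with the gripper clear, then handed in at about 18 s; I made no move at the plain arm, but my last check on it was inconclusive (the picture region there had changed, probably the robot in the way).

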